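# Fit a bayonet dryer cartridge in the bench air dryer

## Robot

A 6-joint arm with a two-finger parallel gripper is mounted at the origin on the work surface. World frame = base frame: x ahead of the robot, y to its left, z up, the work surface at z = 0. Lengths are in m, angles in degrees, forces in N, time in s.
With the tool pointing down it reaches from about 0.4 to 0.825 m from the base axis. Payload 7 kg.
Tool frame: the origin (TCP) lies midway between the tips of the shut fingers; the grasp point (between the pads) lies 19 mm behind it; z points along the fingers, y is the line along which they close (so a half turn about z gives the same grasp; the last joint's range is limited). The gripper opens to 88 mm and grips with 3 to 60 N. Pads are 19 mm wide; open, the fingers measure 130 mm over their backs; the gripper's body (78 mm by 193 mm) begins 47 mm behind the grasp point.
Start: joints at [91.049, 20.546, 0.682, 0, -70.136, -16.507], TCP at [0.18, 0.651, 0.227] pointing down, gripper open.
Joint ranges: [-176.03, 176.03], [-82.01, 121.73], [-58.28, 71.71], [-173.87, 95.51], [-174.79, -0.11], [-173.66, 173.66]. Speed limits (degrees/s): [136.94, 136.94, 172.46, 180, 180, 180].

## Interface

Orientations are given as [roll, pitch, yaw] about the fixed x, y, z axes, in that order (R = Rz(yaw) Ry(pitch) Rx(roll)).
In Python, from plant import telemetry, viewer, workorder gives the robot as it stands. The module is installed in compiled form; this text tells all that it offers.
- The arm moves only by the tool carry_out, never from a script. Its argument "rows" is a list of rows, each a list of 6 numbers: the shift along the tool's x, y, z in m, then the turn, a rotation vector about the tool's x, y, z in rad. In form: [[tx, ty, tz, ax, ay, az], ...]. A call has 1 to 8 rows; each row is the pose to reach, as a shift and turn from the pose commanded when the call began, along the tool's axes at that moment; what a row does not reach only later rows make up. A row lasts 1/8 s, in which the tool goes at most 62.5 mm and 10.7 degrees, less where a joint would pass 70% of its speed; a pose out of reach is approached as far as the arm can. A call with a gripper value outside its range is refused whole. "grip" is the gripper's target within -1 to 1 (fully open at 1, half-way at 0, shut at -1), set as the call begins (left out, the last holds). The fingers move at their own pace and stop on an object; the grip force is fixed at half the most. Time passes only in rows, so rows that repeat a pose let the fingers close. It gives the time, the measured TCP pose, the force, the opening and the grip force at its end, in the units of the state.
- telemetry.get_obs(): the state, without advancing time (a new reading comes with each control period).
- viewer.snapshot(name): name is "scene" or "top" or "wrist"; returns the picture (400x640x3 uint8, red, green, blue); there is no depth.
- viewer.camera_info(name): a dict with "intrinsics" (3x3 intrinsics, pixels), "extrinsics" (4x4, takes a point from camera to world coordinates); the wrist camera has in their place "tool_from_camera" (4x4, takes a point from camera to tool coordinates, whose origin is the TCP and whose axes are the flange's). Camera axes: x right, y down, z forward; pixel columns grow to the right and rows downward; lengths in m; the calibration is good to about 2 mm. A picture is of the moment at which its call begins: read the wrist's pose just before it. camera_info takes no time and is no camera call.
- workorder.close_job(): hands the job in; it is judged then, once.
The state is a dict: "clock": time; "joint_pos": joint angles; "qvel": joint speeds; "tau": joint torques, N m; "tool_pos": TCP position; "orientation": TCP orientation; "force": force on the tool from outside, world axes, zero at the start; "moment": the same for the moment, N m; "opening": finger opening in m; "gripper_force": force on a finger pad.
Only numpy, scipy, OpenCV 4.12 (cv2) and the standard library are available. Lean on these libraries where they do the work, as an engineer would, in place of code of your own. Each camera call takes 0.05 s, during which the arm holds its last target. There are 200 camera calls.

## Task

Fit the dryer cartridge that lies on the bench into the empty station of the twin air dryer: tip it up on end (the angle plate behind its foot will stop it sliding away), enter its two lugs in the slots of the socket, push it down against the spring valve, turn it clockwise as far as it goes, about a quarter turn, and let the spring lift it home into its notches. Let go and leave it locked and upright. Do not bump the cartridge beside it, and do not push away or knock over the other things on the bench.

Things in the scene. Friction and masses are not known exactly. Their poses are not given: they have to be found in the camera images.
- cartridge: The dryer cartridge to fit, 146 mm long, 0.3-0.55 kg: aluminium can, 60 mm diameter, between black octagonal end caps (62 mm across flats) at z 24-38 and 110-124 mm. Starts lying on the bench, axis level 31 mm up, foot towards the angle plate. Origin: middle of its foot face; z runs along its axis from foot to wing grip, y along lugs and wing.
- wing (a point): Middle of the cartridge's wing grip: a flat bar on its top end, z 124-146 mm, 16 mm thick (along the cartridge's x) and 52 mm long (along its y, the same way as the lugs). Level while the cartridge lies.
- lug (a point): One of the cartridge's two lugs (at +y; the other is straight across from it), 26 mm off its axis. They stand out of the neck, which is 44 mm in diameter and takes up z 0-24 mm below the lower cap (foot edge chamfered 3 mm). Each lug is 10 mm wide, z 5-12 mm, and reaches 29 mm from the axis.
- socket: The empty station's bayonet socket: fixed aluminium collar, 76 mm diameter, 36 mm high, bore 47 mm, on top of the manifold. Origin on its axis at its base, 30 mm above the bench; z up. The lugs enter by two slots, pass below the lip (foot at z 14 mm or lower; it bottoms at 12 mm), turn 80 degrees clockwise only, and rise into notches: locked, the foot is at z 19 mm.
- slot (a point): Middle of one of the two lug slots (the other is straight across from it), at the rim, z 36 mm of the socket, 27 mm off its axis. Slots are 13 mm wide and lie on the line at +80 degrees (anticlockwise seen from above) from the socket's x axis. The lip under the rim reaches down to z 26 mm.
- notch (a point): Middle of one of the two locking notches (the other is straight across from it), in the underside of the lip, on the socket's x axis, 27 mm from its centre: 5 mm high (z 26-31 mm), 12.6 mm wide. An end stop beside them ends the clockwise turn there.
- valve (a joint): The spring valve disc in the middle of the socket: m pushed down, 0 (disc's top at z 25 mm of the socket) to 0.015. Its spring pushes up with 7 N at 0 plus 0.6 N per mm. The foot of the cartridge rests on it: about 0.006 when locked, 0.012 to 0.013 when the cartridge is pushed right down.
- manifold: The air dryer's manifold, fixed: an aluminium block 110 x 215 mm, 30 mm high, centred 70 mm in front (-x) of this origin, which lies on the bench; the two stations stand on it 105 mm apart, at x -70 mm, y +52.5 and -52.5 mm. Behind the block (x -5 to 40 mm) a regulator and a shut-off cock, up to 94 mm high. Its axes are parallel to the socket's.
- tower: The occupied station, fixed: a same collar with a same cartridge locked in it, its wing along its x axis; top 195 mm above the bench. Origin on its axis at the collar's base, 30 mm above the bench. Leave it alone.
- angle_plate: Dark cast-iron angle plate, fixed, a stop for tipping the cartridge up: upright wall 150 mm wide (y) and 85 mm high whose flat front face looks to -x, 30 mm in front of this origin; foot plate behind it to x +44 mm. Origin on the bench.
- vee_block: Bystander: steel vee block 70 x 50 x 44 mm. Origin under its centre.
- screwdriver: Bystander: screwdriver, 190 mm, lying along its x axis. Origin under its middle.
- stop_collar: Bystander: steel turned bush, 48 mm diameter, 48 mm high. Origin under its centre.
- oil_bottle: Bystander: white oil bottle, 60 mm diameter, 145 mm high. Origin under its centre.
- jar: Bystander: white plastic pot, 84 mm diameter, 70 mm high. Origin under its centre.
- flange: Bystander: white plastic flange ring, 90 mm diameter, 18 mm high. Origin under its centre.

How it is judged:
By the outcome, as a careful person would: the job done as asked, in the order asked, and still so for the second after the job is handed in, with the robot touching nothing.
It also fails if it takes over 72 s, if anything falls off the work surface, if the arm or the gripper's body presses on something with over 40 N, if the wrist force passes 120 N, or if a joint passes its speed limit or range.

## Working session

There is one attempt and no reset: what is moved stays moved. The work goes in short steps, Python scripts to look and compute and a tool call to move; the robot and the scene stay as the last step left them, time stands still between calls to the robot, and variables do not carry over. Pictures are saved under pics/ and viewed, at most 10 in all, crops included, and the job is handed in when it is done.

Besides the shell and the picture viewer there is one more tool, called as name([rows], argument=value, ...), one row to a line, values as JSON. carry_out: Moves the arm, as the interface text tells. Its arguments: {"type":"object","properties":{"rows":{"type":"array"},"grip":{"type":"number"}},"required":["rows"]}

```bash
mkdir -p pics; ls; python3 - <<'E'
from plant import telemetry, viewer
import cv2,numpy as np
np.set_printoptions(precision=4,suppress=True)
o=telemetry.get_obs();print({k:o[k] for k in('clock','tool_pos','orientation','force','opening')})
for n in('scene','top','wrist'):
    im=viewer.snapshot(n);cv2.imwrite(f'pics/{n}0.png',im[:,:,::-1]);print(n,viewer.camera_info(n))
E
```

```text
pics
{'clock': 0.0, 'tool_pos': array([0.1798, 0.6501, 0.2256]), 'orientation': array([179.9036,  -0.0102, -15.4644]), 'force': array([-0.1573, -0.3369, -0.7698]), 'opening': 0.08741125139537473}
scene {'intrinsics': array([[395.8746,   0.    , 313.5714],
       [  0.    , 395.8746, 204.6576],
       [  0.    ,   0.    ,   1.    ]]), 'extrinsics': array([[ 0.4216,  0.7458, -0.5157,  1.2129],
       [ 0.9067, -0.3391,  0.2509, -0.2915],
       [ 0.0122, -0.5734, -0.8192,  1.0892],
       [ 0.    ,  0.    ,  0.    ,  1.    ]])}
top {'intrinsics': array([[459.1394,   0.    , 325.3411],
       [  0.    , 459.1394, 205.0951],
       [  0.    ,   0.    ,   1.    ]]), 'extrinsics': array([[-0.0023, -0.9842,  0.1769,  0.3341],
       [-0.9999,  0.0043,  0.0108,  0.004 ],
       [-0.0113, -0.1768, -0.9842,  1.2543],
       [ 0.    ,  0.    ,  0.    ,  1.    ]])}
wrist {'intrinsics': array([[318.4453,   0.    , 315.2495],
       [  0.    , 318.4453, 200.5766],
       [  0.    ,   0.    ,   1.    ]]), 'tool_from_camera': array([[-0.0011, -0.9667, -0.2561,  0.0678],
       [ 1.    , -0.0012,  0.0002,  0.0005],
       [-0.0005, -0.2561,  0.9667, -0.1578],
       [ 0.    ,  0.    ,  0.    ,  1.    ]])}
```

View pics/top0.png

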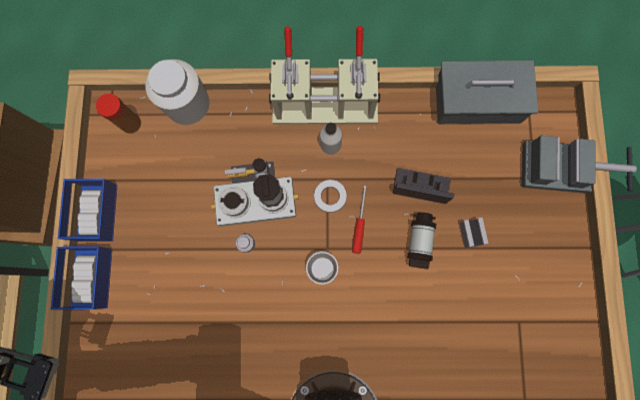

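View pics/scene0.png

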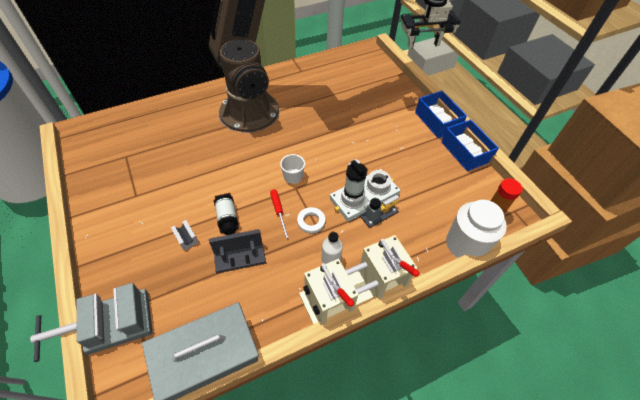

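The top view shows the cartridge at (422,240) with its foot up towards the angle plate at (423,185), the manifold at (255,200), the empty socket at (233,200) and the tower at (268,190). I'll enlarge both areas next.

```bash
cat > h.py <<'E'
import numpy as np, cv2
from scipy.spatial.transform import Rotation as R
from plant import telemetry, viewer
np.set_printoptions(precision=4,suppress=True)
def ray(cam,uv,pose=None):
    c=viewer.camera_info(cam)
    if cam=='wrist':
        T=np.eye(4);T[:3,:3]=R.from_euler('xyz',pose[1],degrees=True).as_matrix();T[:3,3]=pose[0];T=T@c['tool_from_camera']
    else: T=c['extrinsics']
    return T[:3,3],T[:3,:3]@np.linalg.solve(c['intrinsics'],[uv[0],uv[1],1])
def at(cam,uv,z,pose=None):
    p,d=ray(cam,uv,pose);return p+d*(z-p[2])/d[2]
def px(cam,P,pose=None):
    c=viewer.camera_info(cam)
    if cam=='wrist':
        T=np.eye(4);T[:3,:3]=R.from_euler('xyz',pose[1],degrees=True).as_matrix();T[:3,3]=pose[0];T=T@c['tool_from_camera']
    else: T=c['extrinsics']
    q=c['intrinsics']@(T[:3,:3].T@(np.array(P)-T[:3,3]));return q[:2]/q[2]
def tri(a,uva,b,uvb,pa=None,pb=None):
    p,d=ray(a,uva,pa);q,e=ray(b,uvb,pb)
    s=np.linalg.lstsq(np.c_[d,-e],q-p,rcond=None)[0]
    return (p+d*s[0]+q+e*s[1])/2,np.linalg.norm(p+d*s[0]-q-e*s[1])
E
python3 - <<'E'
import cv2,numpy as np
t=cv2.imread('pics/top0.png')
z=lambda i,x,y,w,h,s:cv2.resize(i[y:y+h,x:x+w],None,fx=s,fy=s,interpolation=cv2.INTER_CUBIC)
a=z(t,385,160,110,115,5);b=z(t,205,150,0+100,115,5)
b=b[:,:245+0] if 0 else b
a=cv2.resize(a,(400,418));b=cv2.resize(b,(400,460))
c=np.zeros((460,800,3),np.uint8);c[:418,:400]=a;c[:460,400:]=b
cv2.imwrite('pics/c1.png',c)
E
```

```text
(no output)
```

View pics/c1.png

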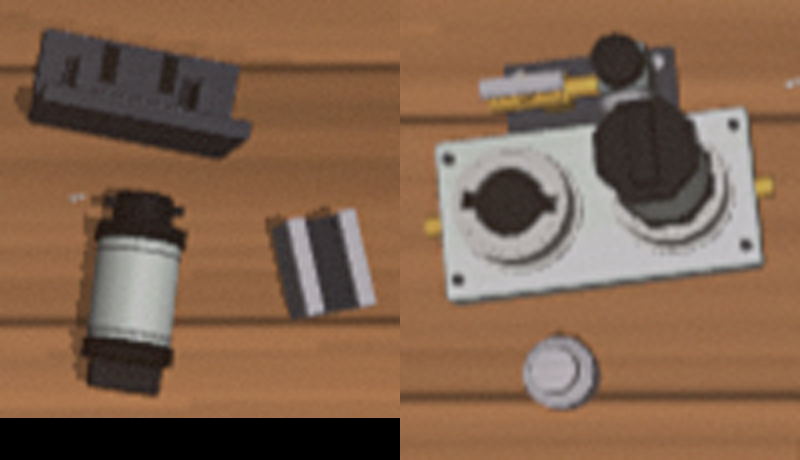

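```bash
python3 - <<'E'
from h import *
L=lambda x,y:(385+x/(400/110),160+y/(418/115))
Rr=lambda x,y:(205+(x-400)/4,150+y/4)
for n,uv,z in[('lugL',L(101,202),.031),('lugR',L(181,212),.031),('neckL',L(113,192),.031),('neckR',L(173,197),.031),('wingL',L(88,387),.035),('wingR',L(160,396),.035),
 ('capL',L(83,350),.031),('capR',L(170,360),.031),('lcapL',L(97,236),.031),('lcapR',L(185,245),.031),
 ('apBL',L(30,122),0),('apBR',L(222,158),0),('apTL',L(40,90),.085),('apTR',L(225,124),.085),
 ('vb',L(325,265),.04),
 ('slotL',Rr(467,200),.066),('slotR',Rr(553,206),.066),('sockL',Rr(451,207),.066),('sockR',Rr(570,207),.066),('sockT',Rr(510,150),.066),('sockB',Rr(510,264),.066),
 ('m1',Rr(437,147),.03),('m2',Rr(745,107),.03),('m3',Rr(763,265),.03),('m4',Rr(450,300),.03),('twtop',Rr(648,148),.181),('bush',Rr(557,370),.048)]:
  print(n,at('top',uv,z)[:2])
E
```

```text
lugL [ 0.5243 -0.2178]
lugR [ 0.5166 -0.2765]
neckL [ 0.5317 -0.2269]
neckR [ 0.5278 -0.2711]
wingL [ 0.3883 -0.2028]
wingR [ 0.3817 -0.2545]
capL [ 0.4152 -0.2008]
capR [ 0.4078 -0.2637]
lcapL [ 0.4989 -0.2139]
lcapR [ 0.492  -0.2783]
apBL [ 0.5913 -0.1714]
apBR [ 0.5626 -0.3166]
apTL [ 0.5972 -0.1673]
apTR [ 0.5718 -0.2982]
vb [ 0.4758 -0.3773]
slotL [0.5625 0.2907]
slotR [0.5583 0.2336]
sockL [0.5579 0.3011]
sockR [0.5575 0.2224]
sockT [0.5962 0.2634]
sockB [0.5197 0.2608]
m1 [0.6065 0.3213]
m2 [0.6335 0.1107]
m3 [0.5239 0.0974]
m4 [0.5009 0.3083]
twtop [0.5717 0.1554]
bush [0.4516 0.2313]
```

carry_out([
  [0.383,0.257,-0.074,0,0,0],
  [0.383,0.257,-0.074,0,0,0],
  [0.383,0.257,-0.074,0,0,0],
  [0.383,0.257,-0.074,0,0,0],
  [0.383,0.257,-0.074,0,0,0],
  [0.383,0.257,-0.074,0,0,0],
  [0.383,0.257,-0.074,0,0,0],
  [0.383,0.257,-0.074,0,0,0],
], grip=1)

```text
clock: 1.15
tool_pos: [0.4821, 0.2984, 0.3011]
orientation: [-180.0, -0.0, -15.6]
force: [0.5, 0.3, 1.2]
opening: 0.0876
gripper_force: 0.0
```

```bash
cat >> h.py <<'E'
def row(pos,rpy):
    o=telemetry.get_obs();A=R.from_euler('xyz',o['orientation'],degrees=True);B=R.from_euler('xyz',rpy,degrees=True)
    t=A.inv().apply(np.array(pos)-o['tool_pos']);w=(A.inv()*B).as_rotvec()
    n=max(np.linalg.norm(t)/.0625,np.degrees(np.linalg.norm(w))/10.7)
    print('row',np.r_[t,w],'n>=%.1f'%n,'pos',o['tool_pos'],'rpy',o['orientation'],'q',o['joint_pos'],'t',o['clock'])
E
python3 - <<'E'
from h import *
row([.46,-.236,.25],[180,0,-7.8])
p=telemetry.get_obs();p=(p['tool_pos'],p['orientation'])
im=viewer.snapshot('wrist');cv2.imwrite('pics/w1.png',im[:,:,::-1])
# predicted socket
print(px('wrist',[.558,.262,.066],p),p)
E
```

```text
row [ 0.1223  0.5207  0.051  -0.0003 -0.0004 -0.1359] n>=8.6 pos [0.4821 0.2984 0.3011] rpy [-179.979    -0.0222  -15.5858] q [ 51.5368   8.0495  -6.3551   0.0127 -75.5675  22.8743] t 1.15
[327.0925 103.0731] (array([0.4821, 0.2984, 0.3011]), array([-179.979 ,   -0.0222,  -15.5858]))
```

View pics/w1.png

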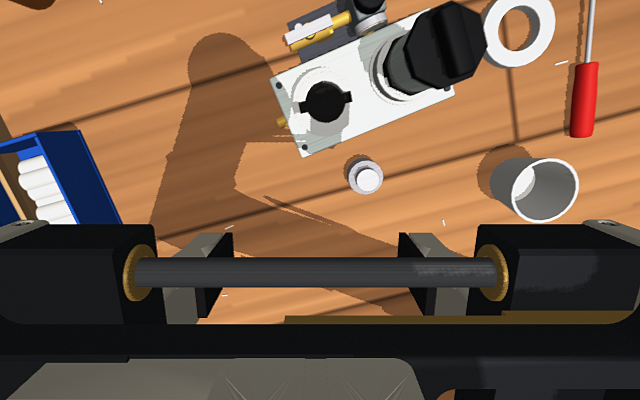

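The wrist view puts the socket bore at about (326,101), close to the predicted (327,103), with slots at (299,105) and (352,98). Next I move over the cartridge.

carry_out([
  [0.0612,0.26,0.02,0,0,-0.068],
  [0.1223,0.5207,0.051,0,0,-0.136],
  [0.1223,0.5207,0.051,0,0,-0.136],
  [0.1223,0.5207,0.051,0,0,-0.136],
  [0.1223,0.5207,0.051,0,0,-0.136],
  [0.1223,0.5207,0.051,0,0,-0.136],
  [0.1223,0.5207,0.051,0,0,-0.136],
  [0.1223,0.5207,0.051,0,0,-0.136],
])

```text
clock: 2.2
tool_pos: [0.4606, -0.1985, 0.2532]
orientation: [-180.0, -0.0, -7.6]
force: [1.5, 0.3, -0.4]
opening: 0.0882
gripper_force: 0.0
```

carry_out([
  [0.0,0.03,0,0,0,0],
  [0,0.03,0,0,0,0],
  [0,0.03,0,0,0,0],
])

```text
clock: 2.58
tool_pos: [0.457, -0.2261, 0.253]
orientation: [-180.0, 0.0, -7.7]
force: [0.6, 0.8, 1.0]
opening: 0.0878
gripper_force: 0.0
```

```bash
python3 - <<'E'
from h import *
p=telemetry.get_obs();p=(p['tool_pos'],p['orientation'])
im=viewer.snapshot('wrist');cv2.imwrite('pics/w2.png',cv2.resize(im[:250,150:550,::-1],None,fx=2,fy=2))
print(p)
w1=([.4821,.2984,.3011],[-179.979,-.0222,-15.5858])
for uv in [(299,105),(352,98),(326,101)]: print(at('wrist',uv,.066,w1))
row([.443,-.236,.12],[180,0,-7.8])
E
```

```text
(array([ 0.457 , -0.2261,  0.253 ]), array([-179.9888,    0.0189,   -7.698 ]))
[0.5648 0.2947 0.066 ]
[0.5556 0.2325 0.066 ]
[0.5606 0.2628 0.066 ]
row [-0.0127  0.0121  0.1332 -0.0002  0.      0.0027] n>=2.1 pos [ 0.4571 -0.2258  0.2532] rpy [-179.9913    0.0004   -7.6444] q [ -4.1905   3.8372 -17.3824  -0.0093 -68.7803  86.5494] t 2.625
```

View pics/w2.png

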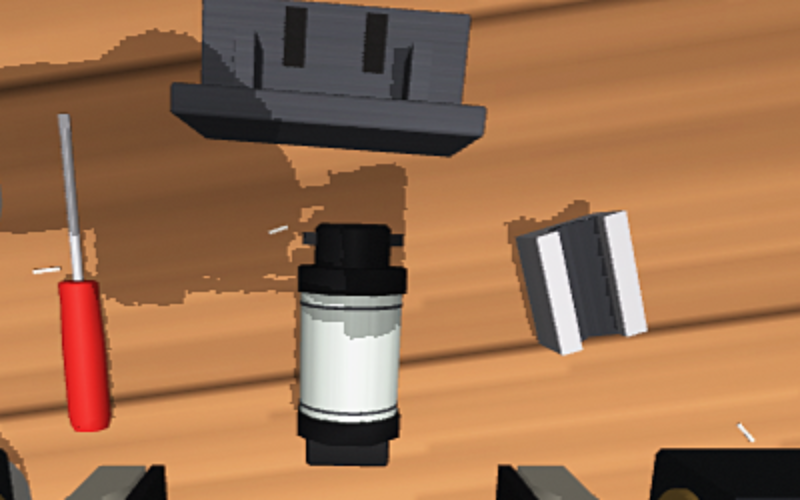

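The cartridge appears almost aligned with the tool: foot at crop (353,226), wing end at (347,465). I'll refine the axis.

```bash
python3 - <<'E'
from h import *
w=([.457,-.2261,.253],[-179.9888,.0189,-7.698])
f=lambda x,y:(150+x/2,y/2)
for n,uv,z in [('foot',f(353,226),.05),('wing',f(347,465),.037),('wingL',f(306,465),.037),('wingR',f(388,465),.037),('lugL',f(303,240),.031),('lugR',f(404,240),.031),('c1',f(353,280),.031),('c2',f(348,430),.031),('apTL',f(171,83),.085),('apTR',f(486,106),.085),('apfTL',f(172,107),.08),('apfTR',f(478,130),.08)]:print(n,at('wrist',uv,z,w)[:2])
E
```

```text
foot [ 0.5257 -0.2483]
wing [ 0.3837 -0.2269]
wingL [ 0.3871 -0.2016]
wingR [ 0.3802 -0.2523]
lugL [ 0.5219 -0.2194]
lugR [ 0.5141 -0.2772]
c1 [ 0.4955 -0.2451]
c2 [ 0.4044 -0.2304]
apTL [ 0.6009 -0.1709]
apTR [ 0.5712 -0.3161]
apfTL [ 0.5918 -0.1683]
apfTR [ 0.5618 -0.3127]
```

carry_out([
  [-0.0147,0.0117,0.05,0,0,0.011],
  [-0.0147,0.0117,0.1,0,0,0.011],
  [-0.0147,0.0117,0.15,0,0,0.011],
  [-0.0147,0.0117,0.18,0,0,0.011],
  [-0.0147,0.0117,0.21,0,0,0.011],
  [-0.0147,0.0117,0.23,0,0,0.011],
  [-0.0147,0.0117,0.241,0,0,0.011],
  [-0.0147,0.0117,0.241,0,0,0.011],
])

```text
clock: 3.62
tool_pos: [0.441, -0.2354, 0.0119]
orientation: [180.0, 0.1, -8.2]
force: [0.2, 0.0, 0.6]
opening: 0.0874
gripper_force: 0.0
```

carry_out([
  [0,0,0,0,0,0],
  [0,0,0,0,0,0],
  [0,0,0,0,0,0],
  [0,0,0,0,0,0],
  [0,0,0,0,0,0],
  [0,0,0,0,0,0],
], grip=-1)

```text
clock: 4.38
tool_pos: [0.4413, -0.2359, 0.0127]
orientation: [-180.0, -0.0, -8.3]
force: [-1.1, 2.9, 6.5]
opening: 0.0593
gripper_force: 30.0
```

Grasp is solid, but tipping from a vertical grasp would end with the tool too low. I'll regrasp nearer the wing, tilted 35° forward.

carry_out([
  [0,0,0,0,0,0],
  [0,0,0,0,0,0],
  [0,0,0,0,0,0],
  [0,0,0,0,0,0],
], grip=1)

```text
clock: 4.88
tool_pos: [0.4409, -0.236, 0.0121]
orientation: [180.0, 0.0, -8.3]
force: [0.4, -1.2, 1.0]
opening: 0.0867
gripper_force: 0.0
```

carry_out([
  [0.0007,0,-0.001,0,0.122,0],
  [0.0013,0,-0.002,0,0.244,0],
  [0.0019,0,-0.003,0,0.367,0],
  [0.0025,0,-0.0034,0,0.489,0],
  [0.0029,0,-0.0034,0,0.611,0],
  [0.0029,0,-0.0034,0,0.611,0],
])

```text
clock: 5.62
tool_pos: [0.4126, -0.2575, 0.0074]
orientation: [-180.0, -27.9, -8.8]
force: [-2.1, -0.8, -0.1]
opening: 0.0878
gripper_force: 0.0
```

carry_out([
  [0,0,0,0,0,0],
  [0,0,0,0,0,0],
  [0,0,0,0,0,0],
  [0,0,0,0,0,0],
  [0,0,0,0,0,0],
  [0,0,0,0,0,0],
], grip=-1)

```text
clock: 6.38
tool_pos: [0.4125, -0.2577, 0.0073]
orientation: [-180.0, -27.8, -8.9]
force: [-0.8, 3.5, -0.3]
opening: 0.0624
gripper_force: 29.7
```

```bash
python3 - <<'E'
from h import *
o=telemetry.get_obs();print(o['joint_pos'],o['tool_pos'],o['orientation'],o['force'])
im=viewer.snapshot('top');s=viewer.snapshot('scene')
a=cv2.resize(im[160:290,370:500,::-1],(400,400),interpolation=cv2.INTER_CUBIC)
b=cv2.resize(s[150:280,150:280,::-1],(400,400),interpolation=cv2.INTER_CUBIC)
cv2.imwrite('pics/c3.png',np.hstack([a,b]))
E
```

```text
[-14.411   12.0731 -45.8651 -31.1049  -5.0663 125.9162] [ 0.4125 -0.2577  0.0073] [-179.9728  -27.8342   -8.862 ] [-0.7917  3.4515 -0.3107]
```

View pics/c3.png

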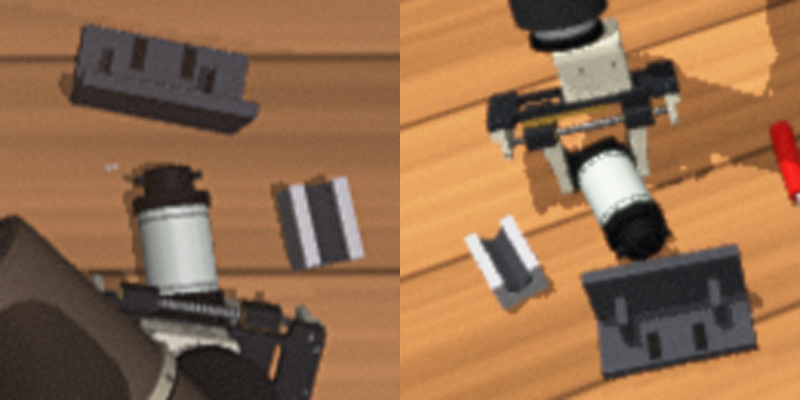

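The cartridge is held across its upper cap, above its centre of gravity, with the wrist near its singularity. I'll lift and tip back from here, since gravity also helps it hang upright.

```bash
python3 - <<'E'
from h import *
row([.43,-.25,.10],[180,0,-8.9]); row([.43,-.25,.16],[180,60,-8.9])
E
```

```text
row [ 0.0575 -0.0105 -0.0744 -0.0005 -0.486   0.0004] n>=2.6 pos [ 0.4125 -0.2579  0.0073] rpy [-179.9763  -27.8453   -8.882 ] q [-14.4262  12.0769 -45.8595 -31.1163  -5.0555 125.9233] t 6.475
row [ 0.0856 -0.0105 -0.1275 -0.0002 -1.5332  0.0007] n>=8.2 pos [ 0.4125 -0.2579  0.0073] rpy [-179.9763  -27.8453   -8.882 ] q [-14.4262  12.0769 -45.8595 -31.1163  -5.0555 125.9233] t 6.475
```

carry_out([
  [0.007,0,-0.025,0,0,0],
  [0.018,-0.0025,-0.035,0,-0.12,0],
  [0.031,-0.005,-0.047,0,-0.24,0],
  [0.044,-0.0075,-0.06,0,-0.36,0],
  [0.0575,-0.0105,-0.0744,0,-0.486,0],
  [0.0575,-0.0105,-0.0744,0,-0.486,0],
])

```text
clock: 7.22
tool_pos: [0.4336, -0.2507, 0.101]
orientation: [180.0, -0.2, -8.9]
force: [-0.7, 0.1, -5.9]
opening: 0.062
gripper_force: 30.1
```

```bash
python3 - <<'E'
from h import *
row([.45,-.22,.16],[180,62,-22])
E
```

```text
row [ 0.0116 -0.0328 -0.0589  0.1242 -1.0798  0.2066] n>=5.9 pos [ 0.4336 -0.2507  0.101 ] rpy [179.9813  -0.1515  -8.8521] q [ -7.5025  11.1973 -30.7585   0.03   -47.8932  88.6302] t 7.225
```

carry_out([
  [0.002,-0.0055,-0.025,0.021,-0.18,0.034],
  [0.004,-0.011,-0.035,0.042,-0.36,0.069],
  [0.006,-0.0165,-0.045,0.062,-0.54,0.103],
  [0.008,-0.022,-0.05,0.083,-0.72,0.138],
  [0.01,-0.0275,-0.055,0.104,-0.9,0.172],
  [0.0116,-0.0328,-0.0589,0.124,-1.08,0.207],
  [0.0116,-0.0328,-0.0589,0.124,-1.08,0.207],
])

```text
clock: 8.1
tool_pos: [0.4457, -0.2189, 0.1508]
orientation: [179.8, 62.8, -22.4]
force: [-0.1, 0.6, -6.9]
opening: 0.062
gripper_force: 29.8
```

```bash
python3 - <<'E'
from h import *
row([.45,-.22,.12],[180,62,-22])
print(telemetry.get_obs()['force'])
im=viewer.snapshot('top');s=viewer.snapshot('scene')
a=cv2.resize(im[140:270,370:500,::-1],(400,400),interpolation=cv2.INTER_CUBIC)
b=cv2.resize(s[130:260,150:280,::-1],(400,400),interpolation=cv2.INTER_CUBIC)
cv2.imwrite('pics/c4.png',np.hstack([a,b]))
E
```

```text
row [ 0.0294 -0.0007  0.0102 -0.0026  0.0141 -0.0031] n>=0.5 pos [ 0.4457 -0.2189  0.1508] rpy [179.8099  62.8071 -22.385 ] q [ -11.4693   47.2866   14.2114  -10.8731 -118.8803   79.666 ] t 8.1
[-0.1105  0.637  -6.8663]
```

View pics/c4.png

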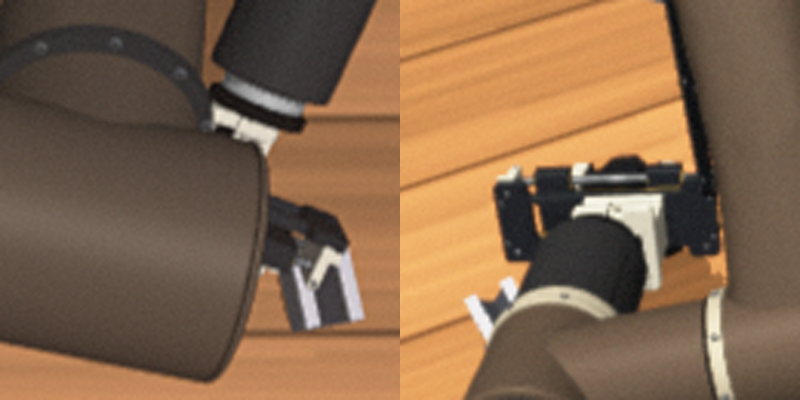

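carry_out([
  [0.009,0,0.0046,0,0,0],
  [0.018,0,0.0091,0,0.005,0],
  [0.0222,0,0.0114,0,0.01,0],
  [0.0249,0,0.0128,0,0.01,0],
  [0.0267,0,0.0137,0,0.01,0],
  [0.0285,0,0.0146,0,0.01,0],
  [0.0285,0,0.0146,0,0.01,0],
])

```text
clock: 9.07
tool_pos: [0.4469, -0.2197, 0.1268]
orientation: [180.0, 61.6, -22.1]
force: [-0.3, -0.2, -5.3]
opening: 0.0623
gripper_force: 29.8
```

carry_out([
  [0.0018,0,0.0009,0,0,0],
  [0.0036,0,0.0018,0,0,0],
  [0.0036,0,0.0018,0,0,0],
])

```text
clock: 9.45
tool_pos: [0.447, -0.2197, 0.1227]
orientation: [180.0, 61.6, -22.1]
force: [0.4, 0.3, -5.0]
opening: 0.0621
gripper_force: 29.8
```

carry_out([
  [0.0018,0,0.0009,0,0,0],
  [0.0036,0,0.0018,0,0,0],
  [0.0036,0,0.0018,0,0,0],
])

```text
clock: 9.82
tool_pos: [0.4471, -0.2198, 0.1187]
orientation: [180.0, 61.6, -22.1]
force: [-0.4, 0.4, -5.2]
opening: 0.0617
gripper_force: 29.8
```

carry_out([
  [0.0018,0,0.0009,0,0,0],
  [0.0036,0,0.0018,0,0,0],
  [0.0053,0,0.0027,0,0,0],
  [0.0053,0,0.0027,0,0,0],
])

```text
clock: 10.32
tool_pos: [0.4471, -0.22, 0.1143]
orientation: [179.9, 61.6, -22.0]
force: [1.2, 0.3, 5.2]
opening: 0.0622
gripper_force: 30.0
```

carry_out([
  [0.0018,0,0.0009,0,0,0],
  [0.0018,0,0.0009,0,0,0],
])

```text
clock: 10.58
tool_pos: [0.4469, -0.2202, 0.114]
orientation: [179.9, 61.7, -22.0]
force: [1.9, 0.6, 13.6]
opening: 0.0621
gripper_force: 30.2
```

carry_out([
  [0.0018,0,0.0009,0,0,0],
  [0.0018,0,0.0009,0,0,0],
])

```text
clock: 10.82
tool_pos: [0.4467, -0.2204, 0.1139]
orientation: [179.9, 61.8, -22.0]
force: [2.0, 1.5, 22.3]
opening: 0.0617
gripper_force: 30.3
```

carry_out([
  [0.0018,0,0.0009,0,0,0],
  [0.0018,0,0.0009,0,0,0],
])

```text
clock: 11.08
tool_pos: [0.4465, -0.2206, 0.1136]
orientation: [179.9, 61.9, -21.9]
force: [3.3, 2.9, 30.8]
opening: 0.0619
gripper_force: 30.3
```

carry_out([
  [-0.0027,0,-0.0014,0,0,0],
  [-0.0054,0,-0.0028,0,0,0],
  [-0.0054,0,-0.0028,0,0,0],
])

```text
clock: 11.45
tool_pos: [0.4472, -0.2201, 0.1142]
orientation: [179.9, 61.6, -22.1]
force: [0.0, 0.4, 7.8]
opening: 0.062
gripper_force: 29.8
```

```bash
python3 - <<'E'
from h import *
o=telemetry.get_obs();print(o['force'],o['tool_pos'],o['orientation'])
im=viewer.snapshot('wrist')
cv2.imwrite('pics/w5.png',im[:,:,::-1])
E
```

```text
[0.0109 0.3911 7.7703] [ 0.4472 -0.2201  0.1142] [179.9258  61.5887 -22.0716]
```

View pics/w5.png

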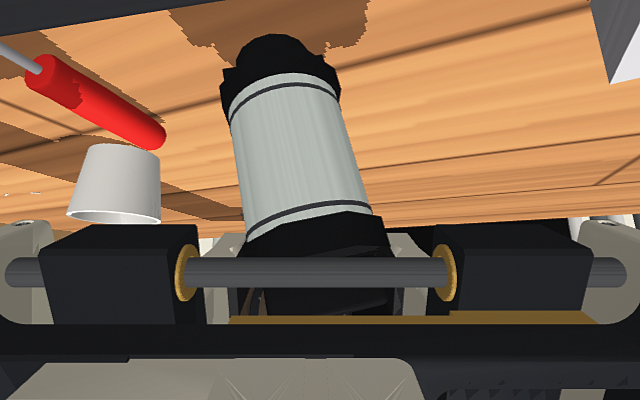

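The wrist view shows the cartridge in the grip leaning sideways, with its can edges from about (229,108) to (246,238) and (337,90) to (372,212). I'll get its axis from the tangent planes.

```bash
cat >> h.py <<'E'
def canaxis(im,pose,L,Rt,r=.030,dark=False):
    """L,Rt: approx (x0,y0,x1,y1) of silhouette edges; refine by saturation gradient; returns axis dir, nearest pt (world)"""
    s=cv2.GaussianBlur(cv2.cvtColor(im,cv2.COLOR_RGB2HSV)[:,:,1].astype(float),(3,3),0)
    N=[];
    for (x0,y0,x1,y1) in (L,Rt):
        P=[]
        for y in range(int(y0),int(y1)+1):
            x=x0+(x1-x0)*(y-y0)/(y1-y0);xs=np.arange(int(x)-8,int(x)+9)
            g=np.abs(s[y,xs+1]-s[y,xs-1]);k=g.argmax();
            if 0<k<16:
                a,b,c=g[k-1:k+2];P.append((xs[k]+.5*(a-c)/(a-2*b+c),y))
        P=np.array(P,np.float32);vx,vy,cx,cy=cv2.fitLine(P,cv2.DIST_HUBER,0,.01,.01).ravel()
        e=(P-[cx,cy])@[-vy,vx];print('edge',len(P),np.median(np.abs(e)),cx,cy,vx/vy)
        p,d1=ray('wrist',(cx-60*vx,cy-60*vy),pose);_,d2=ray('wrist',(cx+60*vx,cy+60*vy),pose)
        n=np.cross(d1,d2);N.append(n/np.linalg.norm(n))
    a=np.cross(N[0],N[1]);a/=np.linalg.norm(a);a*=np.sign(a[2])
    # inside direction: towards mid ray
    _,m=ray('wrist',((L[0]+Rt[0])/2,(L[1]+Rt[1])/2),pose)
    n=[k*np.sign(k@m) for k in N]
    q=np.linalg.lstsq(np.array([n[0],n[1],a]),np.array([r,r,0]),rcond=None)[0]
    return a,p+q
E
cat > t.py <<'E'
from h import *
im=cv2.imread('pics/w5.png')[:,:,::-1].copy()
po=([.4472,-.2201,.1142],[179.9258,61.5887,-22.0716])
a,q=canaxis(im,po,(230,112,245,228),(338,98,369,205))
print('axis',a,'at z0',q-a*q[2]/a[2],'at z.117',q+a*(.117-q[2])/a[2])
A=R.from_euler('xyz',po[1],degrees=True);print('axis in tool',A.inv().apply(a),'angle to vertical',np.degrees(np.arccos(a[2])))
G=np.array(po[0])-.019*A.as_matrix()[:,2];print('G',G,'s along axis from foot-plane', (G-(q-a*q[2]/a[2]))@a)
E
python3 t.py
```

```text
edge 117 0.1236574 236.2098 169.6 0.15122879
edge 108 0.054732557 350.95624 145.6 0.30567145
axis [ 0.0375 -0.2513  0.9672] at z0 [ 0.4618 -0.198   0.    ] at z.117 [ 0.4664 -0.2284  0.117 ]
axis in tool [-0.7892  0.2196 -0.5736] angle to vertical 14.721622508172718
G [ 0.4627 -0.2264  0.1232] s along axis from foot-plane 0.1263572531231231
```

```bash
python3 - <<'E'
from h import *
o=telemetry.get_obs();A=R.from_euler('xyz',o['orientation'],degrees=True)
a=np.array([.0375,-.2513,.9672]);w=np.cross(a,[0,0,1]);w*=np.arccos(a[2])/np.linalg.norm(w)
G=o['tool_pos']-.019*A.as_matrix()[:,2]
for dz in(.02,.006,.0):
  for f in(.5,1):
    B=R.from_rotvec(f*w)*A;T=G+[0,0,dz]+.019*B.as_matrix()[:,2]
    row(T,B.as_euler('xyz',degrees=True)) if (f==1 or dz==.02) else 0
E
```

```text
row [-0.0164  0.0011 -0.0096 -0.0526  0.0652  0.0974] n>=0.7 pos [ 0.4471 -0.2201  0.1141] rpy [179.9268  61.6249 -22.0684] q [ -11.3834   48.9492   12.9649  -10.2781 -114.8708   80.5159] t 11.5
row [-0.0153  0.0022 -0.0098 -0.1051  0.1303  0.1948] n>=1.4 pos [ 0.4471 -0.2201  0.1141] rpy [179.9268  61.6249 -22.0684] q [ -11.3834   48.9492   12.9649  -10.2781 -114.8708   80.5159] t 11.5
row [-0.003   0.0022 -0.0031 -0.1051  0.1303  0.1948] n>=1.4 pos [ 0.4471 -0.2201  0.1141] rpy [179.9268  61.6249 -22.0684] q [ -11.3834   48.9492   12.9649  -10.2781 -114.8708   80.5159] t 11.5
row [ 0.0023  0.0022 -0.0003 -0.1051  0.1303  0.1948] n>=1.4 pos [ 0.4471 -0.2201  0.1141] rpy [179.9268  61.6249 -22.0684] q [ -11.3834   48.9492   12.9649  -10.2781 -114.8708   80.5159] t 11.5
```

carry_out([
  [-0.0177,0,-0.0093,0,0,0],
  [-0.0177,0,-0.0093,0,0,0],
  [-0.0164,0.0011,-0.0096,-0.0526,0.0652,0.0974],
  [-0.0153,0.0022,-0.0098,-0.105,0.13,0.195],
  [-0.0153,0.0022,-0.0098,-0.105,0.13,0.195],
])

```text
clock: 12.12
tool_pos: [0.4482, -0.2215, 0.1317]
orientation: [159.2, 52.0, -39.5]
force: [0.3, -0.1, -4.6]
opening: 0.0625
gripper_force: 29.9
```

```bash
cat > t.py <<'E'
from h import *
o=telemetry.get_obs();po=(o['tool_pos'],o['orientation']);print(po,o['force'])
im=viewer.snapshot('wrist');cv2.imwrite('pics/w6.png',im[:,:,::-1])
a,q=canaxis(im,po,(230,112,245,228),(338,98,369,205))
A=R.from_euler('xyz',po[1],degrees=True)
G=np.array(po[0])-.019*A.as_matrix()[:,2]
print('axis',a,'at G',q+a*((G-q)@a),'G',G)
print('down 1mm in tool',A.inv().apply([0,0,-.001]))
E
python3 t.py
```

```text
(array([ 0.4482, -0.2215,  0.1317]), array([159.2274,  52.047 , -39.4661])) [ 0.2852 -0.1099 -4.6364]
edge 117 0.09892446 239.38168 188.6 0.14978014
edge 108 0.04796815 351.25467 146.5 0.30491078
axis [ 0.0008 -0.0004  1.    ] at G [ 0.467  -0.2285  0.1426] G [ 0.4633 -0.2252  0.1426]
down 1mm in tool [ 0.0008 -0.0002  0.0006]
```

carry_out([
  [0.0063,-0.0017,0.0046,0,0,0],
  [0.0118,-0.0033,0.0086,0,0,0],
  [0.0134,-0.0037,0.0098,0,0,0],
  [0.0134,-0.0037,0.0098,0,0,0],
])

```text
clock: 12.68
tool_pos: [0.4475, -0.2226, 0.1137]
orientation: [159.0, 52.2, -39.8]
force: [-0.4, -0.3, -4.8]
opening: 0.0622
gripper_force: 29.9
```

carry_out([
  [0.0012,-0.0003,0.0009,0,0,0],
  [0.0012,-0.0003,0.0009,0,0,0],
])

```text
clock: 12.92
tool_pos: [0.4478, -0.2224, 0.1127]
orientation: [159.1, 52.1, -39.7]
force: [-0.0, 0.4, -4.4]
opening: 0.062
gripper_force: 29.9
```

carry_out([
  [0.0012,-0.0003,0.0009,0,0,0],
  [0.0012,-0.0003,0.0009,0,0,0],
])

```text
clock: 13.18
tool_pos: [0.4476, -0.2225, 0.1111]
orientation: [159.1, 52.1, -39.7]
force: [-0.1, 0.3, -4.3]
opening: 0.0621
gripper_force: 29.9
```

carry_out([
  [0.0012,-0.0003,0.0009,0,0,0],
  [0.0012,-0.0003,0.0009,0,0,0],
])

```text
clock: 13.42
tool_pos: [0.4476, -0.2226, 0.111]
orientation: [159.0, 52.1, -39.7]
force: [1.1, 1.7, 5.4]
opening: 0.0621
gripper_force: 30.1
```

carry_out([
  [0.0012,-0.0003,0.0009,0,0,0],
  [0.0012,-0.0003,0.0009,0,0,0],
])

```text
clock: 13.68
tool_pos: [0.4475, -0.2227, 0.1109]
orientation: [159.0, 52.2, -39.7]
force: [1.9, 2.9, 12.6]
opening: 0.0622
gripper_force: 30.2
```

carry_out([
  [0.0012,-0.0003,0.0009,0,0,0],
  [0.0012,-0.0003,0.0009,0,0,0],
])

```text
clock: 13.92
tool_pos: [0.4474, -0.2228, 0.1108]
orientation: [158.9, 52.2, -39.7]
force: [2.7, 3.8, 20.1]
opening: 0.062
gripper_force: 30.3
```

carry_out([
  [-0.0016,0.0004,-0.0012,0,0,0],
  [-0.0016,0.0004,-0.0012,0,0,0],
])

```text
clock: 14.18
tool_pos: [0.4475, -0.2227, 0.1109]
orientation: [159.0, 52.2, -39.7]
force: [1.3, 2.1, 10.2]
opening: 0.0619
gripper_force: 30.1
```

carry_out([
  [0,0,0,0,0,0],
  [0,0,0,0,0,0],
  [0,0,0,0,0,0],
  [0,0,0,0,0,0],
], grip=1)

```text
clock: 14.68
tool_pos: [0.4475, -0.2226, 0.1084]
orientation: [159.0, 52.1, -39.7]
force: [-0.4, -0.0, -0.6]
opening: 0.0874
gripper_force: 0.0
```

carry_out([
  [0,0,-0.02,0,0,0],
  [0,0,-0.05,0,0,0],
  [0,0,-0.09,0,0,0],
  [0,0,-0.13,0,0,0],
  [0,0,-0.16,0,0,0],
  [0,0,-0.16,0,0,0],
])

```text
clock: 15.42
tool_pos: [0.5761, -0.2543, 0.2004]
orientation: [159.1, 52.0, -39.7]
force: [0.3, -0.0, 0.0]
opening: 0.0875
gripper_force: 0.0
```

```bash
python3 - <<'E'
from h import *
row([.457,-.2285,.30],[180,0,-30])
# is it standing: can axis from wrist image
s=viewer.snapshot('scene');t=viewer.snapshot('top')
print(px('scene',[.467,-.2285,.146]),px('scene',[.467,-.2285,0]),px('top',[.467,-.2285,.146]),px('top',[.467,-.2285,0]))
a=cv2.resize(t[140:270,370:500,::-1],(390,390),interpolation=cv2.INTER_CUBIC)
b=cv2.resize(s[130:260,150:280,::-1],(390,390),interpolation=cv2.INTER_CUBIC)
cv2.imwrite('pics/c7.png',np.hstack([a,b]))
E
```

```text
row [-0.1451  0.044   0.0423  0.2617  0.9215  0.0099] n>=5.1 pos [ 0.5761 -0.2543  0.2004] rpy [159.1334  52.0073 -39.653 ] q [  -8.7585   52.3779   35.9277   -5.2911 -128.2118   68.2458] t 15.425
[222.8283 192.2149] [230.678  219.0017] [426.4285 231.6051] [415.4653 238.0133]
```

```bash
python3 - <<'E'
from h import *
row([.56,-.254,.33],[159,52,-39.7])
row([.40,-.20,.33],[180,0,-25])
E
```

```text
row [-0.1099  0.0344 -0.0633 -0.0014  0.003   0.0008] n>=2.1 pos [ 0.5745 -0.2537  0.1994] rpy [159.0588  52.1771 -39.7278] q [  -8.757    52.3397   35.6237   -5.3374 -128.1153   68.2534] t 15.525
row [-0.2065  0.0466  0.0747  0.2214  0.9354 -0.0706] n>=5.2 pos [ 0.5745 -0.2537  0.1994] rpy [159.0588  52.1771 -39.7278] q [  -8.757    52.3397   35.6237   -5.3374 -128.1153   68.2534] t 15.525
```

carry_out([
  [-0.055,0.017,-0.0317,0,0,0],
  [-0.11,0.034,-0.063,0,0,0],
  [-0.13,0.037,-0.035,0.044,0.187,-0.014],
  [-0.15,0.04,-0.008,0.088,0.374,-0.028],
  [-0.17,0.043,0.02,0.133,0.561,-0.042],
  [-0.19,0.045,0.047,0.177,0.748,-0.056],
  [-0.2065,0.0466,0.0747,0.2214,0.9354,-0.0706],
  [-0.2065,0.0466,0.0747,0.2214,0.9354,-0.0706],
])

```text
clock: 16.52
tool_pos: [0.3932, -0.1995, 0.3327]
orientation: [-179.8, -0.6, -24.9]
force: [1.0, -0.2, 1.0]
opening: 0.0875
gripper_force: 0.0
```

carry_out([
  [0,0,0,0,0,0],
])

```text
clock: 16.65
tool_pos: [0.3986, -0.1999, 0.3317]
orientation: [-179.9, -0.2, -25.0]
force: [0.7, -0.6, -1.5]
opening: 0.0878
gripper_force: 0.0
```

```bash
python3 - <<'E'
from h import *
o=telemetry.get_obs();po=(o['tool_pos'],o['orientation']);print(po,o['joint_pos'])
im=viewer.snapshot('wrist');cv2.imwrite('pics/w8full.png',im[:,:,::-1])
u,v=map(int,px('wrist',[.467,-.2285,.146],po));print(u,v)
x0=max(0,min(440,u-100));y0=max(0,min(250,v-75));print(x0,y0)
cv2.imwrite('pics/w8.png',cv2.resize(im[y0:y0+150,x0:x0+200,::-1],None,fx=4,fy=4,interpolation=cv2.INTER_CUBIC))
E
```

```text
(array([ 0.3986, -0.1999,  0.3317]), array([-179.9369,   -0.1992,  -24.9596])) [ -1.1387  -5.1462 -16.1337   0.0231 -78.8047  66.1748]
311 110
211 35
```

View pics/w8.png

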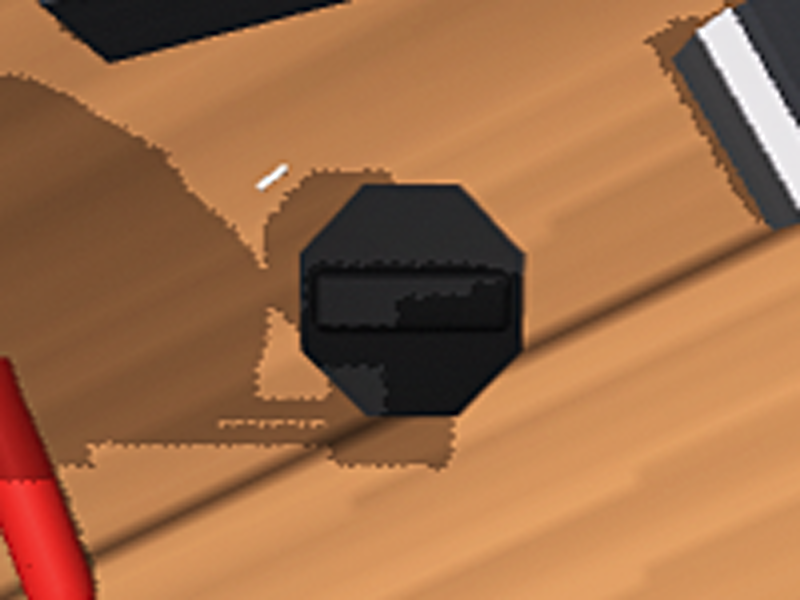

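The cartridge stands upright. Its wing is level in the crop, so it lies along tool y at yaw −25, centred at about full-image pixel (314,110). Next I turn −90° and grasp the wing from above.

```bash
python3 - <<'E'
from h import *
w=([.3986,-.1999,.3317],[-179.9369,-.1992,-24.9596])
f=lambda x,y:(211+x/4,35+y/4)
c=at('wrist',f(412,300),.146,w);print(c)
l,r=at('wrist',f(313,302),.146,w),at('wrist',f(510,300),.146,w);d=l-r;print(np.linalg.norm(d),np.degrees(np.arctan2(d[1],d[0])))
c2=at('wrist',f(412,300),.124,w);oc=at('wrist',f(412,300),.124,w);print('cap c',at('wrist',f(412,300),.124,w))
row([c[0],c[1],.24],[180,0,-115])
E
```

```text
[ 0.4667 -0.2309  0.146 ]
0.051154275685784206 65.53768633635062
cap c [ 0.4672 -0.231   0.124 ]
row [ 0.0736 -0.0003  0.0909 -0.0007 -0.0006  1.5712] n>=8.4 pos [ 0.3999 -0.2     0.3308] rpy [-179.9971   -0.0486  -24.9758] q [ -1.1558  -4.9011 -16.0208   0.0173 -78.8347  66.1766] t 16.7
```

carry_out([
  [0.025,0,0.02,0,0,0.18],
  [0.05,0,0.04,0,0,0.36],
  [0.0736,0,0.06,0,0,0.54],
  [0.0736,0,0.08,0,0,0.72],
  [0.0736,0,0.0909,0,0,0.9],
  [0.0736,0,0.0909,0,0,1.08],
  [0.0736,0,0.0909,0,0,1.26],
  [0.0736,0,0.0909,0,0,1.44],
])

```text
clock: 17.7
tool_pos: [0.4681, -0.2316, 0.237]
orientation: [179.7, -0.1, -107.9]
force: [0.7, 0.1, 0.9]
opening: 0.088
gripper_force: 0.0
```

carry_out([
  [0,0,0.0,0,0,0.126],
  [0,0,0,0,0,0.126],
  [0,0,0,0,0,0.126],
])

```text
clock: 18.08
tool_pos: [0.4675, -0.2314, 0.2383]
orientation: [179.9, -0.1, -114.6]
force: [0.8, -0.5, 0.4]
opening: 0.0877
gripper_force: 0.0
```

```bash
python3 - <<'E'
from h import *
row([.4668,-.2309,.1285],[180,0,-114.7])
E
```

```text
row [-0.0003  0.0006  0.1098  0.0021 -0.0011  0.0024] n>=1.8 pos [ 0.4675 -0.2314  0.2383] rpy [ 179.8813   -0.0645 -114.5653] q [ -4.7458   5.647  -17.3597   0.0222 -67.1268 -19.8282] t 18.075
```

carry_out([
  [0,0,0.03,0.002,0,0],
  [0,0,0.06,0.002,0,0],
  [0,0,0.085,0.002,0,0],
  [0,0.0005,0.1,0.002,0,0],
  [0,0.0005,0.11,0.002,0,0],
  [0,0.0005,0.11,0.002,0,0],
])

```text
clock: 18.82
tool_pos: [0.4666, -0.2311, 0.1295]
orientation: [-179.9, -0.0, -114.7]
force: [-0.7, -0.1, 0.9]
opening: 0.0871
gripper_force: 0.0
```

carry_out([
  [0,0,0,0,0,0],
  [0,0,0,0,0,0],
  [0,0,0,0,0,0],
  [0,0,0,0,0,0],
  [0,0,0,0,0,0],
  [0,0,0,0,0,0],
  [0,0,0,0,0,0],
  [0,0,0,0,0,0],
], grip=-1)

```text
clock: 19.82
tool_pos: [0.4668, -0.2311, 0.1299]
orientation: [-179.8, -0.0, -114.7]
force: [0.4, 0.0, -0.1]
opening: 0.016
gripper_force: 30.0
```

carry_out([
  [0,0,-0.05,0,0,0],
  [0,0,-0.1,0,0,0],
  [0,0,-0.14,0,0,0],
  [0,0,-0.14,0,0,0],
])

```text
clock: 20.32
tool_pos: [0.4675, -0.2311, 0.2725]
orientation: [-179.5, 0.1, -114.7]
force: [0.1, 0.8, -6.2]
opening: 0.0159
gripper_force: 30.0
```

```bash
python3 - <<'E'
from h import *
row([.559,.2625,.26],[180,0,-93.1]); row([.48,.0,.27],[180,0,-104])
im=viewer.snapshot('wrist');cv2.imwrite('pics/w9.png',im[:,:,::-1])
E
```

```text
row [-0.4867  0.1233  0.0122 -0.0081 -0.0001 -0.3771] n>=8.0 pos [ 0.4675 -0.2311  0.2725] rpy [-179.5465    0.0796 -114.707 ] q [ -4.6646   4.0533 -14.6513   0.0853 -70.8421 -20.0704] t 20.325
row [-0.2152  0.0852  0.0021 -0.008   0.0006 -0.1869] n>=3.7 pos [ 0.4675 -0.2311  0.2725] rpy [-179.5465    0.0796 -114.707 ] q [ -4.6646   4.0533 -14.6513   0.0853 -70.8421 -20.0704] t 20.325
```

carry_out([
  [-0.03,0.018,-0.02,0,0,0],
  [-0.08,0.05,-0.05,0,0,0],
  [-0.135,0.085,-0.05,0,0,0],
  [-0.19,0.12,-0.05,0,0,0],
  [-0.24,0.148,-0.05,0,0,0],
  [-0.27,0.165,-0.05,0,0,0],
  [-0.284,0.172,-0.05,0,0,0],
  [-0.284,0.172,-0.05,0,0,0],
])

```text
clock: 21.38
tool_pos: [0.4278, 0.0996, 0.3175]
orientation: [-179.9, -0.2, -114.6]
force: [0.6, -0.1, -5.5]
opening: 0.0157
gripper_force: 30.0
```

carry_out([
  [-0.02,0.009,0,0,0,-0.05],
  [-0.06,0.028,0,0,0,-0.12],
  [-0.11,0.051,0,0,0,-0.2],
  [-0.16,0.074,0,0,0,-0.28],
  [-0.205,0.094,0,0,0,-0.34],
  [-0.23,0.106,0,0,0,-0.377],
  [-0.236,0.1087,0,0,0,-0.377],
  [-0.236,0.1087,0,0,0,-0.377],
])

```text
clock: 22.38
tool_pos: [0.4287, 0.358, 0.3181]
orientation: [-179.9, -0.2, -93.2]
force: [0.4, -0.3, -5.0]
opening: 0.016
gripper_force: 30.0
```

carry_out([
  [-0.001,-0.02,0.01,0,0,0],
  [-0.003,-0.06,0.02,0,0,0],
  [-0.006,-0.1,0.02,0,0,0],
  [-0.007,-0.125,0.02,0,0,0],
  [-0.007,-0.129,0.02,0,0,0],
  [-0.007,-0.129,0.02,0,0,0],
  [-0.007,-0.129,0.02,0,0,0],
])

```text
clock: 23.25
tool_pos: [0.5573, 0.3585, 0.2995]
orientation: [-179.8, -0.1, -93.1]
force: [0.0, 0.2, -5.5]
opening: 0.0155
gripper_force: 30.0
```

```bash
python3 - <<'E'
from h import *
o=telemetry.get_obs();po=(o['tool_pos'],o['orientation']);print(po,o['joint_pos'],o['force'],o['clock'])
im=viewer.snapshot('wrist');cv2.imwrite('pics/w10.png',im[:,:,::-1])
print(px('wrist',[.559,.2625,.066],po),[px('wrist',R.from_euler('xyz',po[1],degrees=True).apply([s*.029,0,z])+po[0],po) for s in(-1,1) for z in(0,.1235)])
cv2.imwrite('pics/w10v.png',cv2.resize(im[:320,120:520,::-1],None,fx=1.875,fy=1.875,interpolation=cv2.INTER_CUBIC))
E
```

```text
(array([0.5573, 0.3585, 0.2995]), array([-179.8369,   -0.0597,  -93.1117])) [ 49.674   17.3984   5.4643   0.1697 -78.0148 -52.8207] [ 0.022   0.2452 -5.4522] 23.25
[309.0366  92.9074] [array([313.6361, 298.1772]), array([314.303 , 225.0739]), array([313.3668, 197.3764]), array([314.1827, 163.0815])]
```

View pics/w10v.png

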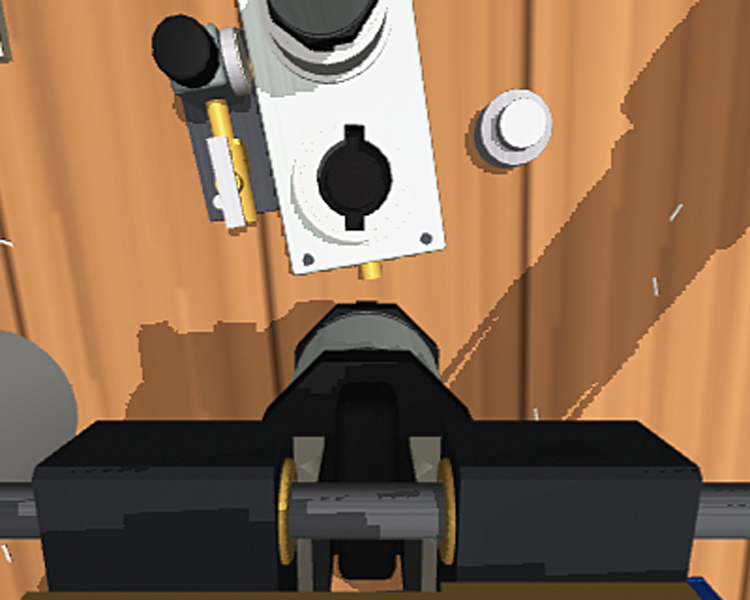

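The socket bore is centred at view (354,177), with slots at (354,127) and (355,228), so they line up with the tool's x. The lower cap's near edge is at view y≈303 and the upper cap's at ≈350. The gripper's centre is at x≈368, a camera bias of about 2 px.

```bash
python3 - <<'E'
from h import *
po=(np.array([0.5573,0.3585,0.2995]),np.array([-179.8369,-.0597,-93.1117]))
A=R.from_euler('xyz',po[1],degrees=True);f=lambda x,y:np.array((120+x/1.875,y/1.875))
W=lambda t:A.apply(t)+po[0]
for n,t,ob in[('up',[.031,0,.020],f(377,350)),('lo',[.031,0,.106],f(368,303)),('loL',[.0128,-.031,.106],f(297,345)),('loR',[.0128,.031,.106],f(440,347)),('upL',[.0128,-.031,.020],f(262,412)),('upR',[.0128,.031,.020],f(472,415))]:
    print(n,'pred',px('wrist',W(t),po),'obs',ob)
for du,dv in((0,0),(2,0)):
  for n,uv in(('ctr',f(354,177)),('s1',f(354,127)),('s2',f(355,228))):
    w=at('wrist',uv-[du,dv],.066,po);print(n,w,A.inv().apply(w-po[0]))
# find bore: dark blob centroid/ellipse
im=cv2.imread('pics/w10.png',0);m=(im<70).astype(np.uint8);m[:, :]=m
n,l,s,c=cv2.connectedComponentsWithStats(m)
k=l[94,309];print(s[k],c[k])
ys,xs=np.where(l==k)
print('row widths',[(y,xs[ys==y].min(),xs[ys==y].max()) for y in range(ys.min(),ys.max()+1,3)])
E
```

```text
up pred [313.563  185.3473] obs [321.0667 186.6667]
lo pred [314.107  163.6712] obs [316.2667 161.6   ]
loL pred [277.5067 185.1451] obs [278.4 184. ]
loR pred [350.7965 185.0699] obs [354.6667 185.0667]
upL pred [260.6397 215.8629] obs [259.7333 219.7333]
upR pred [366.6449 215.7583] obs [371.7333 221.3333]
ctr [0.5594 0.2642 0.066 ] [ 0.0938 -0.0065  0.2336]
s1 [0.5576 0.2352 0.066 ] [ 0.1228 -0.0064  0.2336]
s2 [0.5606 0.295  0.066 ] [ 0.063  -0.0061  0.2336]
ctr [0.5617 0.2641 0.066 ] [ 0.0938 -0.0089  0.2336]
s1 [0.5599 0.2351 0.066 ] [ 0.1229 -0.0086  0.2337]
s2 [0.563  0.2949 0.066 ] [ 0.063  -0.0085  0.2336]
[ 289   67   40   56 1414] [308.6874  94.7525]
row widths [(67, np.int64(304), np.int64(313)), (70, np.int64(304), np.int64(313)), (73, np.int64(304), np.int64(313)), (76, np.int64(300), np.int64(316)), (79, np.int64(296), np.int64(321)), (82, np.int64(293), np.int64(323)), (85, np.int64(292), np.int64(325)), (88, np.int64(292), np.int64(327)), (91, np.int64(289), np.int64(327)), (94, np.int64(289), np.int64(328)), (97, np.int64(290), np.int64(328)), (100, np.int64(290), np.int64(327)), (103, np.int64(291), np.int64(326)), (106, np.int64(293), np.int64(325)), (109, np.int64(295), np.int64(322)), (112, np.int64(299), np.int64(319)), (115, np.int64(304), np.int64(313)), (118, np.int64(304), np.int64(313)), (121, np.int64(304), np.int64(313))]
```

```bash
python3 - <<'E'
from h import *
g=cv2.imread('pics/w10.png',0).astype(int)
for u in(306,312,316,320,326): print(u,'lo',list(g[156:172,u]),'up',list(g[180:194,u]))
for v in(182,184,186): print(v,'L',list(g[v,270:286]),'R',list(g[v,348:362]))
for v in(215,219,222): print(v,'L',list(g[v,252:270]),'R',list(g[v,364:380]))
E
```

```text
306 lo [np.int64(160), np.int64(160), np.int64(160), np.int64(161), np.int64(169), np.int64(134), np.int64(14), np.int64(3), np.int64(10), np.int64(34), np.int64(29), np.int64(85), np.int64(54), np.int64(113), np.int64(113), np.int64(110)] up [np.int64(111), np.int64(111), np.int64(113), np.int64(99), np.int64(102), np.int64(111), np.int64(38), np.int64(5), np.int64(7), np.int64(10), np.int64(8), np.int64(9), np.int64(6), np.int64(33)]
312 lo [np.int64(160), np.int64(160), np.int64(162), np.int64(175), np.int64(86), np.int64(7), np.int64(5), np.int64(8), np.int64(11), np.int64(29), np.int64(102), np.int64(50), np.int64(118), np.int64(115), np.int64(114), np.int64(113)] up [np.int64(113), np.int64(115), np.int64(98), np.int64(100), np.int64(107), np.int64(66), np.int64(30), np.int64(5), np.int64(7), np.int64(7), np.int64(8), np.int64(8), np.int64(2), np.int64(35)]
316 lo [np.int64(158), np.int64(159), np.int64(162), np.int64(173), np.int64(87), np.int64(7), np.int64(4), np.int64(7), np.int64(12), np.int64(26), np.int64(110), np.int64(66), np.int64(117), np.int64(116), np.int64(114), n
[... 3224 characters left out ...]
), np.int64(14), np.int64(7), np.int64(1), np.int64(17), np.int64(70), np.int64(109), np.int64(106), np.int64(105), np.int64(106), np.int64(104), np.int64(101), np.int64(96), np.int64(93), np.int64(92)]
222 L [np.int64(103), np.int64(104), np.int64(106), np.int64(105), np.int64(108), np.int64(108), np.int64(111), np.int64(106), np.int64(43), np.int64(0), np.int64(14), np.int64(18), np.int64(17), np.int64(16), np.int64(17), np.int64(17), np.int64(17), np.int64(16)] R [np.int64(16), np.int64(17), np.int64(15), np.int64(17), np.int64(16), np.int64(11), np.int64(18), np.int64(72), np.int64(116), np.int64(109), np.int64(109), np.int64(106), np.int64(102), np.int64(98), np.int64(94), np.int64(95)]
```

carry_out([
  [0.02,-0.002,0.01,0,0,0],
  [0.05,-0.005,0.03,0,0,0],
  [0.075,-0.008,0.05,0,0,0],
  [0.091,-0.0091,0.07,0,0,0],
  [0.091,-0.0091,0.085,0,0,0],
  [0.091,-0.0091,0.091,0,0,0],
  [0.091,-0.0091,0.091,0,0,0],
])

```text
clock: 24.18
tool_pos: [0.5621, 0.2681, 0.2085]
orientation: [-179.8, -0.1, -93.1]
force: [0.3, 0.4, -5.9]
opening: 0.0154
gripper_force: 30.0
```

carry_out([
  [0,0,0.004,0,0,0],
  [0,0,0.008,0,0,0],
  [0,0,0.012,0,0,0],
  [0,0,0.012,0,0,0],
])

```text
clock: 24.68
tool_pos: [0.562, 0.2672, 0.196]
orientation: [-179.9, -0.1, -93.1]
force: [-0.0, -0.4, -5.1]
opening: 0.0157
gripper_force: 30.0
```

```bash
python3 - <<'E'
from h import *
o=telemetry.get_obs();print(o['tool_pos'],o['orientation'],o['force'],o['moment'])
im=viewer.snapshot('wrist');cv2.imwrite('pics/w11.png',im[:,:,::-1])
row([o['tool_pos'][0],o['tool_pos'][1],.19],[180,0,-93.1])
E
```

```text
[0.562  0.2672 0.196 ] [-179.8697   -0.0984  -93.1137] [-0.046  -0.4188 -5.1408] [ 0.0236 -0.0065  0.0425]
row [ 0.0001  0.0002  0.0062 -0.0026 -0.0016 -0.0001] n>=0.1 pos [0.5621 0.2673 0.1962] rpy [-179.8487   -0.0889  -93.1066] q [ 43.4866  16.7678  -8.9422   0.1899 -64.2507 -46.6756] t 24.725
```

carry_out([
  [0,0,0.0015,0,0,0],
  [0,0,0.003,0,0,0],
  [0,0,0.003,0,0,0],
])

```text
clock: 25.1
tool_pos: [0.5621, 0.2673, 0.1933]
orientation: [-179.8, -0.1, -93.1]
force: [0.2, -1.0, -4.7]
opening: 0.0151
gripper_force: 30.0
```

carry_out([
  [0,0,0.0015,0,0,0],
  [0,0,0.003,0,0,0],
  [0,0,0.003,0,0,0],
])

```text
clock: 25.48
tool_pos: [0.5621, 0.2673, 0.1902]
orientation: [-179.9, -0.1, -93.1]
force: [0.2, 0.1, -5.2]
opening: 0.0157
gripper_force: 30.0
```

carry_out([
  [0,0,0.0015,0,0,0],
  [0,0,0.003,0,0,0],
  [0,0,0.003,0,0,0],
])

```text
clock: 25.85
tool_pos: [0.5621, 0.2673, 0.1872]
orientation: [-179.9, -0.1, -93.1]
force: [-0.9, -0.6, -4.6]
opening: 0.0157
gripper_force: 30.0
```

carry_out([
  [0,0,0.0015,0,0,0],
  [0,0,0.003,0,0,0],
  [0,0,0.004,0,0,0],
  [0,0,0.004,0,0,0],
])

```text
clock: 26.35
tool_pos: [0.5626, 0.2674, 0.1842]
orientation: [-179.8, -0.0, -93.1]
force: [-2.2, 0.1, 3.3]
opening: 0.0159
gripper_force: 30.0
```

carry_out([
  [0,0,0.0015,0,0,0],
  [0,0,0.003,0,0,0],
  [0,0,0.004,0,0,0],
  [0,0,0.004,0,0,0],
])

```text
clock: 26.85
tool_pos: [0.5625, 0.2674, 0.1797]
orientation: [-179.8, -0.1, -93.1]
force: [-2.2, -1.7, 5.5]
opening: 0.016
gripper_force: 30.0
```

carry_out([
  [0,0,0.0015,0,0,0],
  [0,0,0.003,0,0,0],
  [0,0,0.004,0,0,0],
  [0,0,0.004,0,0,0],
])

```text
clock: 27.35
tool_pos: [0.5627, 0.2674, 0.1762]
orientation: [-179.8, -0.1, -93.1]
force: [-1.8, -1.9, 7.5]
opening: 0.0157
gripper_force: 30.0
```

carry_out([
  [0,0,0.001,0,0,0],
  [0,0,0.002,0,0,0],
  [0,0,0.003,0,0,0],
  [0,0,0.003,0,0,0],
])

```text
clock: 27.85
tool_pos: [0.5628, 0.2674, 0.1737]
orientation: [-179.7, -0.0, -93.1]
force: [-3.2, -1.9, 10.3]
opening: 0.0157
gripper_force: 30.1
```

carry_out([
  [0,0,0.001,0,0,0],
  [0,0,0.002,0,0,0],
  [0,0,0.002,0,0,0],
])

```text
clock: 28.22
tool_pos: [0.5632, 0.2674, 0.1728]
orientation: [-179.7, -0.0, -93.1]
force: [-4.3, -2.6, 16.7]
opening: 0.0157
gripper_force: 30.1
```

carry_out([
  [0,0.0008,0,0,0,0.05],
  [0,0.0006,0,0,0,0.15],
  [0.0001,0.0004,0,0,0,0.25],
  [0.0001,0.0003,0,0,0,0.35],
  [0.0001,0.0003,0,0,0,0.35],
])

```text
clock: 28.85
tool_pos: [0.5627, 0.2678, 0.1728]
orientation: [-179.7, 0.1, -113.2]
force: [-6.0, -1.3, 15.9]
opening: 0.0156
gripper_force: 30.2
```

```bash
python3 - <<'E'
from h import *
o=telemetry.get_obs();print(o['tool_pos'],o['orientation'],o['force'],o['moment'])
E
```

```text
[0.5627 0.2678 0.1728] [-179.7095    0.1308 -113.1858] [-6.0333 -1.264  15.9135] [-0.1376  2.4385  0.1007]
```

carry_out([
  [0.0002,0.0005,0,0,0,0.1],
  [0.0005,0.0008,0,0,0,0.2],
  [0.0006,0.0008,0,0,0,0.3],
  [0.0006,0.0008,0,0,0,0.4],
  [0.0006,0.0008,0,0,0,0.5],
  [0.0006,0.0008,0,0,0,0.5],
])

```text
clock: 29.6
tool_pos: [0.5621, 0.2676, 0.1727]
orientation: [-179.8, 0.3, -141.8]
force: [-4.4, -1.7, 14.2]
opening: 0.0157
gripper_force: 30.1
```

```bash
python3 - <<'E'
from h import *
o=telemetry.get_obs();print(o['tool_pos'],o['orientation'],o['force'],o['moment'],o['joint_pos'])
E
```

```text
[0.5621 0.2676 0.1727] [-179.7842    0.2852 -141.8199] [-4.4447 -1.7254 14.1846] [-0.3394  1.5703  0.1815] [ 43.554   17.6734 -10.9424   0.2759 -61.1207 -95.5071]
```

carry_out([
  [0.0002,0.0002,0,0,0,0.1],
  [0.0004,0.0003,0,0,0,0.2],
  [0.0004,0.0003,0,0,0,0.3],
  [0.0004,0.0003,0,0,0,0.4],
  [0.0004,0.0003,0,0,0,0.48],
  [0.0004,0.0003,0,0,0,0.48],
])

```text
clock: 30.35
tool_pos: [0.5618, 0.2673, 0.1726]
orientation: [-179.9, 0.4, -169.3]
force: [-2.7, -2.0, 13.3]
opening: 0.0156
gripper_force: 30.0
```

carry_out([
  [0,0,0,0,0,0.05],
  [0,0,0,0,0,0.08],
  [0,0,0,0,0,0.08],
])

```text
clock: 30.72
tool_pos: [0.5618, 0.2673, 0.1726]
orientation: [-179.9, 0.4, -173.8]
force: [-2.9, -2.4, 14.3]
opening: 0.0157
gripper_force: 30.2
```

```bash
python3 - <<'E'
from h import *
o=telemetry.get_obs();print(o['tool_pos'],o['orientation'],o['force'],o['moment'],o['joint_pos'])
E
```

```text
[0.5618 0.2673 0.1726] [-179.9275    0.3616 -173.8239] [-2.8579 -2.402  14.2908] [-0.8396  0.8778  0.4352] [  43.5721   17.6469  -11.0155    0.3166  -61.0947 -127.5487]
```

carry_out([
  [0,0,0,0,0,0.03],
  [0,0,0,0,0,0.05],
  [0,0,0,0,0,0.05],
])

```text
clock: 31.1
tool_pos: [0.5617, 0.2669, 0.1726]
orientation: [-179.9, 0.3, -176.7]
force: [-2.4, -3.9, 13.6]
opening: 0.0158
gripper_force: 30.5
```

```bash
python3 - <<'E'
from h import *
o=telemetry.get_obs();print(o['tool_pos'],o['orientation'],o['force'],o['moment'],o['joint_pos'])
E
```

```text
[0.5617 0.2669 0.1726] [-179.9051    0.3434 -176.6657] [-2.3602 -3.8845 13.615 ] [-1.3925  0.9916  0.627 ] [  43.5676   17.6431  -11.0273    0.336   -61.1291 -130.3953]
```

carry_out([
  [0,0,-0.001,0,0,0],
  [0,0,-0.002,0,0,0],
  [0,0,-0.003,0,0,0],
  [0,0,-0.004,0,0,0],
  [0,0,-0.004,0,0,0],
])

```text
clock: 31.72
tool_pos: [0.5604, 0.2667, 0.1741]
orientation: [-179.9, 0.1, -176.8]
force: [0.0, -3.3, 2.4]
opening: 0.0154
gripper_force: 30.2
```

carry_out([
  [0,0,-0.001,0,0,0],
  [0,0,-0.002,0,0,0],
  [0,0,-0.002,0,0,0],
])

```text
clock: 32.1
tool_pos: [0.5604, 0.2669, 0.1764]
orientation: [-179.9, 0.1, -176.8]
force: [-0.9, -3.9, 1.2]
opening: 0.0157
gripper_force: 30.2
```

carry_out([
  [0,0,-0.001,0,0,0],
  [0,0,-0.002,0,0,0],
  [0,0,-0.002,0,0,0],
])

```text
clock: 32.48
tool_pos: [0.5604, 0.2669, 0.1785]
orientation: [-179.9, 0.2, -176.8]
force: [-1.2, -2.9, 0.5]
opening: 0.0158
gripper_force: 30.2
```

carry_out([
  [0,0,-0.001,0,0,0],
  [0,0,-0.0015,0,0,0],
  [0,0,-0.0015,0,0,0],
])

```text
clock: 32.85
tool_pos: [0.5598, 0.2668, 0.179]
orientation: [-179.9, 0.1, -176.8]
force: [-0.6, -2.7, -6.8]
opening: 0.0154
gripper_force: 30.1
```

```bash
python3 - <<'E'
from h import *
o=telemetry.get_obs();print(o['tool_pos'],o['orientation'],o['force'],o['moment'],o['joint_pos'])
E
```

```text
[0.5598 0.2668 0.179 ] [-179.8842    0.0646 -176.7789] [-0.6018 -2.6998 -6.8496] [-1.2597  0.0056  0.2451] [  43.5803   17.3544  -10.475     0.1471  -62.1965 -130.4279]
```

carry_out([
  [0,0,0.0006,0,0,0],
  [0,0,0.0006,0,0,0],
  [0,0,0.0006,0,0,0],
  [0,0,0.0006,0,0,0],
], grip=-0.3)

```text
clock: 33.35
tool_pos: [0.5607, 0.2674, 0.1798]
orientation: [-180.0, 0.2, -176.8]
force: [0.9, 0.0, -0.7]
opening: 0.0307
gripper_force: 0.0
```

carry_out([
  [0,0,-0.02,0,0,0],
  [0,0,-0.05,0,0,0],
  [0,0,-0.09,0,0,0],
  [0.03,0,-0.13,0,0,0],
  [0.06,0,-0.15,0,0,0],
  [0.09,0,-0.15,0,0,0],
  [0.09,0,-0.15,0,0,0],
])

```text
clock: 34.22
tool_pos: [0.469, 0.2622, 0.3305]
orientation: [180.0, 0.3, -176.7]
force: [-0.2, 0.1, 0.7]
opening: 0.0308
gripper_force: 0.0
```

```bash
python3 - <<'E'
from h import *
o=telemetry.get_obs();po=(o['tool_pos'],o['orientation']);print(po,o['force'])
im=viewer.snapshot('wrist');cv2.imwrite('pics/w12.png',im[:,:,::-1])
t=viewer.snapshot('top');cv2.imwrite('pics/t12.png',t[:,:,::-1])
for P in([.5615,.265,.195],[.5615,.265,.173],[.573,.160,.195]):print(px('wrist',P,po))
E
```

```text
(array([0.469 , 0.2622, 0.3305]), array([ 179.9617,    0.2568, -176.6837])) [-0.1797  0.1321  0.7116]
[313.192  279.9175]
[313.3162 269.7851]
[210.4047 284.7664]
```

carry_out([
  [-0.05,0,0,0,0,0],
  [-0.11,0,0,0,0,0],
  [-0.16,0,0,0,0,0],
  [-0.19,0,0,0,0,0],
  [-0.19,0,0,0,0,0],
  [-0.19,0,0,0,0,0],
])

```text
clock: 35.08
tool_pos: [0.66, 0.2726, 0.3286]
orientation: [-179.9, 0.1, -176.8]
force: [0.0, 0.3, -0.1]
opening: 0.0309
gripper_force: 0.0
```

```bash
python3 - <<'E'
from h import *
o=telemetry.get_obs();po=(o['tool_pos'],o['orientation']);print(po)
im=viewer.snapshot('wrist');cv2.imwrite('pics/w13.png',im[:,:,::-1])
g=cv2.cvtColor(im,cv2.COLOR_RGB2GRAY)
for n,c in(('cart',np.array([.561,.2655])),('tower',np.array([.573,.160]))):
    u,v=px('wrist',[*c,.173],po);print(n,u,v)
    m=(g<60).astype(np.uint8);k=np.zeros_like(m);cv2.circle(k,(int(u),int(v)),75,1,-1)
    nn,l,s,cc=cv2.connectedComponentsWithStats(m*k);j=l[int(v),int(u)];
    if j==0: j=1+s[1:,4].argmax()
    w=at('wrist',cc[j],.173,po);print(s[j],cc[j],w)
    sub=cv2.createCLAHE(8,(4,4)).apply(g[int(v)-70:int(v)+70,max(0,int(u)-70):int(u)+70])
    ls=cv2.HoughLinesP(cv2.Canny(sub,60,150),1,np.pi/360,25,minLineLength=25,maxLineGap=4)
    print([(*map(int,q[0]),round(float(np.degrees(np.arctan2(q[0][3]-q[0][1],q[0][2]-q[0][0]))),1)) for q in (ls if ls is not None else [])][:14])
E
```

```text
(array([0.66  , 0.2726, 0.3286]), array([-179.8658,    0.086 , -176.7955]))
cart 314.3344023551496 82.98157321331207
[ 281   45   66   71 3829] [313.7777  80.1789] [0.5586 0.2649 0.173 ]
[(59, 134, 97, 134, 0.0), (12, 124, 83, 120, -3.2), (66, 3, 90, 36, 54.0), (60, 37, 86, 35, -4.4), (110, 68, 110, 94, 90.0), (29, 126, 54, 125, -2.3), (77, 45, 77, 88, 90.0), (0, 131, 20, 94, -61.6), (89, 13, 139, 17, 4.6), (103, 48, 103, 83, 90.0), (90, 132, 126, 133, 1.6), (1, 99, 27, 101, 4.4), (119, 76, 139, 105, 55.4), (99, 137, 139, 138, 1.4)]
tower 200.6959887562712 90.0680574624059
[ 167   53   89   71 4248] [205.3938  88.8569] [0.5717 0.1644 0.173 ]
[(49, 11, 139, 15, 2.5), (10, 131, 110, 136, 2.9), (105, 72, 135, 102, 45.0), (86, 36, 120, 34, -3.4), (13, 66, 14, 93, 87.9), (49, 33, 59, 95, 80.8), (109, 107, 139, 107, 0.0), (22, 118, 70, 120, 2.4), (28, 107, 76, 111, 4.8), (49, 115, 74, 116, 2.3), (42, 124, 76, 128, 6.7), (72, 103, 112, 101, -2.9), (80, 32, 106, 53, 38.9), (24, 54, 47, 84, 52.5)]
```

```bash
python3 -c "
from plant import workorder;print(workorder.close_job())"
```

```text
the job is handed in; nothing more can be done
None
```

The cartridge is fitted and locked in the empty station, upright and released, and I handed the job in at about 35 s. It turned roughly 83° to the stop and rose to the locked height, judging by force and position readings plus one wrist-camera measurement, not a viewed close-up. I tipped it up in the gripper rather than against the angle plate.

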